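# Weigh out and scan in a casting charge

### The arm

A 6-joint arm with a two-finger parallel gripper is mounted at the origin on the work surface. World frame = base frame: x ahead of the robot, y to its left, z up, the work surface at z = 0. Lengths are in m, angles in rad, forces in N, time in s.
With the tool pointing down it reaches from about 0.25 to 0.725 m from the base axis. Payload 4 kg.
Tool frame: the origin (TCP) lies on the front face of the gripper's body, between the roots of the fingers; the fingertips stand 73 mm ahead of it and the grasp point (between the pads) lies 54 mm ahead of it; z points along the fingers, y is the line along which they close (so a half turn about z gives the same grasp; the last joint's range is limited). The gripper opens to 85 mm and grips with 20 to 120 N. Pads are 22 mm wide; open, the fingers measure 114 mm over their backs; the gripper's body (76 mm by 85 mm) begins 54 mm behind the grasp point. The pads swing forward as they close: fully open they stand 13 mm farther back than shut.
Start: joints at [-1.317, 0.241, 0.005, 1.335, 0, 1.571], TCP at [0.126, -0.484, 0.304] pointing down, gripper open.
Joint ranges: [-2.72, 2.72], [-1.05, 1.87], [-1.09, 1.28], [-1.99, 2.15], [-1.42, 1.44], [-3.14, 3.14]. Speed limits (rad/s): [2.79, 2.79, 3.14, 3.14, 3.14, 3.14].

### API

Orientations are given as a unit quaternion [x, y, z, w].
In Python, from workcell import bot gives the robot as it stands. The module is installed in compiled form; this text tells all that it offers.
- The arm moves only by the tool step_arm, never from a script. Its argument "rows" is a list of rows, each a list of 2 entries, a list of its own where there are three numbers: the shift along the tool's x, y, z in mm, then the turn about the tool's z in degrees. A call has 1 to 12 rows; each row is the pose to reach, as a shift and turn from the pose commanded when the call began, along the tool's axes at that moment; what a row does not reach only later rows make up. A row lasts 1/8 s, in which the tool goes at most 62.5 mm and 10.7 degrees, less where a joint would pass 70% of its speed; a pose out of reach is approached as far as the arm can. A call with a gripper value outside its range is refused whole. "claw" is the gripper's target within -1 to 1 (shut at 1, half-way at 0, fully open at -1), set as the call begins (left out, the last holds). The fingers move at their own pace and stop on an object; the grip force is fixed at half the most. Time passes only in rows, so rows that repeat a pose let the fingers close. It gives the time, the measured TCP pose, the force, the opening and the grip force at its end, in the units of the state.
- bot.get_obs(): the state, without advancing time (a new reading comes with each control period).
- bot.camera(name): name is "scene" or "side" or "wrist"; returns (picture, depth): 400x640x3 uint8, red, green, blue; 400x640 float32, m along the optical axis (not along the pixel's ray), 0 where there is no reading.
- bot.camera_params(name): a dict with "fx", "fy", "cx", "cy" (pixels), "pose" (4x4, takes a point from camera to world coordinates). Camera axes: x right, y up, looking along -z (the intrinsics and any distortion apply to the point x, -y, -z); pixel columns grow to the right and rows downward; lengths in m; the calibration is good to about 2 mm. A picture is of the moment at which its call begins: read the wrist's pose just before it. camera_params takes no time and is no camera call; for the wrist camera it gives the pose at the moment of the call.
- bot.job_done(): hands the job in; it is judged then, once.
Trained networks look in the newest picture that a camera, given by its name, has taken for a name from the list of things; names that differ only in an ending like _2 or _b are one class to them, and where a whole thing is asked for, a point or a joint stands for the part that bears it (a point fixed in the world has none). Each returns a list of dicts, best first, with "score" (0 to 1); they miss things now and then, are a little off and sometimes report something else, mostly with a low value. They report only what shows in the picture. A call takes as long as a camera call. They do not tell look-alikes from the thing itself.
- bot.trace(target, camera): "pixels" (400x640 bool, what is visible of it) and "uv" ([column, row] in pixels, amid what is visible of it).
The state is a dict: "clock": time; "joint_pos": joint angles; "joint_vel": joint speeds; "tau": joint torques, N m; "eef_pos": TCP position; "tool_rot": TCP orientation; "ft_force": force on the tool from outside, world axes, zero at the start; "ft_torque": the same for the moment, N m; "grip_width": finger opening in m; "grasp_force": force on a finger pad.
Only numpy, scipy, OpenCV 4.12 (cv2) and the standard library are available. Lean on these libraries where they do the work, as an engineer would, in place of code of your own. Each camera call takes 0.05 s, during which the arm holds its last target. There are 200 camera calls.

### The job

Make up a casting charge at the goldsmith's bench: first lift the steel block off the spring scale and set it flat on the cork pad, then lay brass and copper bars on the pan until the red pointer rests in the green band with nothing else touching the pan. Then take the hand scanner, aim it squarely at the label on the brass job-tag stand from about 10 cm and hold it steady there for two seconds, do the same with the label on the side of the scale, and lay the scanner back in its rest as you found it. The scale must still read in the green at the end (put back any bar that is knocked off), and leave the jar, the clear box and the hammer alone.

Things in the scene. Friction and masses are not known exactly. Their poses are not given: they have to be found in the camera images.
- scale: Fixed spring scale: blue base 170 x 120 x 45, origin at the centre of its underside on the bench, z up. A white column 60 wide (y), 175 tall stands at its +x end (x = 140 to 156 in the scale's frame) with tick marks and one green band on both broad faces; a red pointer fixed to the pan runs over them. A sloping label stands out on its -y side.
- pan_mid (a point): Centre of the upper face of the scale's aluminium pan floor; moves with the pan. Pan 200 (x) by 160 (y) in the scale's frame, floor 4 thick, rim 3 thick standing 8 above the floor. Floor is 124 above the bench when the pan is empty.
- pan (a joint): How far the pan has sunk, in m: 0 empty, stop at 0.060. Spring 110 N/m: it sinks 8.9 mm for each 100 g, wherever on the pan the load lies, and settles in about a second. The pointer is in the green band from 0.0414 to 0.0478, middle 0.0446 (500 g). The steel block alone brings it to 0.039.
- scale_label: White bar-code label 60 x 46 on the scale's -y side, sloping. Origin at the centre of its face, 110 from the scale's axis and 45 above the bench; z is the outward normal (away from the scale, 35 degrees above level).
- tag_stand: Fixed brass stand of the job tag, foot 75 x 90 x 6, top of its label about 80 above the bench; origin at its underside, label to its -x side.
- tag_label: White bar-code label 60 x 46 of the job tag, held sloping on the brass stand and facing roughly the robot. Origin at the centre of its face, 60 above the bench; z is the outward normal (35 degrees above level).
- scanner: Hand scanner, 200 g: straight grey handle 150 long (x from -95 to +55), 34 wide (y), 32 high, origin on the handle's underside, close below the centre of mass; x runs forward along the handle. Orange head at the +x end, bent 35 degrees down. It starts in its rest; the place to grip is across the handle at the origin's x, between the two supports, mid-height 16 above the origin.
- scanner_head: The head of the scanner (rigid with it), 50 long, 44 wide, 34 high: origin at the centre of its front window, x is the direction of the reading beam, 35 degrees below the handle. Origin is 99 ahead of the scanner's origin and 15 below it. It reads a label met squarely (within about 20 degrees) near its centre (within 15 mm), with the window 60 to 160 from it along the beam.
- cradle: Fixed black rest of the scanner: foot 150 x 75 x 8, two saddles at x = -60 and +38, 16 long, top 50 above the bench, with cheeks 46 apart that stand 14 higher. Origin at the underside. The scanner lies with its origin 50 above the rest's origin, x axes alike.
- pad: Fixed cork pad 120 x 120 x 8, origin at the centre of its underside: the steel block's place.
- block: Steel bench block 56 x 56 x 18, 440 g, origin at the centre of its underside; starts on the scale's pan.
- jar: Amber glass jar, radius 30, 80 high, origin at its underside. Bystander.
- findings: Small clear open box 80 x 70 x 30, origin at its underside. Bystander.
- hammer: Hammer 200 long lying on the bench. Bystander.
- big1: Large brass bar 80 (x) x 20 (y) x 15 high, about 200 g (true within 4 %), origin at the centre of its underside. May be absent.
- big2: Large brass bar 80 (x) x 20 (y) x 15 high, about 200 g (true within 4 %), origin at the centre of its underside. May be absent.
- big3: Large brass bar 80 (x) x 20 (y) x 15 high, about 200 g (true within 4 %), origin at the centre of its underside. May be absent.
- small1: Small copper bar 60 (x) x 16 (y) x 12 high, about 100 g (true within 4 %), origin at the centre of its underside. May be absent.
- small2: Small copper bar 60 (x) x 16 (y) x 12 high, about 100 g (true within 4 %), origin at the centre of its underside. May be absent.
- small3: Small copper bar 60 (x) x 16 (y) x 12 high, about 100 g (true within 4 %), origin at the centre of its underside. May be absent.
- small4: Small copper bar 60 (x) x 16 (y) x 12 high, about 100 g (true within 4 %), origin at the centre of its underside. May be absent.
Mind the look-alikes: they are no part of the job. What is shaped like the small3 but black or purple is not meant. Leave any black or turquoise look-alike of the small2 alone.

How it is judged:
By the outcome, as a careful person would: the job done as asked, in the order asked, and still so for the second after the job is handed in, with the robot touching nothing.
Of big1, big2, big3 only 1 to 3 are there at a start; the rules pass over those that are not, and their reading is None.
Of small1, small2, small3, small4 only 3 to 4 are there at a start; the rules pass over those that are not, and their reading is None.
At some moment in a run one of big1, big2, big3, small1, small2, small3, small4 may be knocked a few centimetres aside while the robot is not near it.
It also fails if it takes over 210 s, if anything falls off the work surface, if the arm or the gripper's body presses on something with over 40 N, if the wrist force passes 120 N, or if a joint passes its speed limit or range.

## Working session

There is one attempt and no reset: what is moved stays moved. The work goes in short steps, Python scripts to look and compute and a tool call to move; the robot and the scene stay as the last step left them, time stands still between calls to the robot, and variables do not carry over. Pictures are saved under pics/ and viewed, at most 14 in all, crops included, and the job is handed in when it is done.

Besides the shell and the picture viewer there is one more tool, called after "Call:" in YAML: its name, and indented under it one key for each argument. step_arm: Moves the arm, as the interface text tells. Its arguments: {"type":"object","properties":{"rows":{"type":"array"},"claw":{"type":"number"}},"required":["rows"]}

```bash
mkdir -p pics
cat > h.py <<'E'
import numpy as np, cv2
from workcell import bot
from scipy.spatial.transform import Rotation as R
def cloud(cam):
    P=bot.camera_params(cam); im,d=bot.camera(cam)
    v,u=np.mgrid[0:400,0:640]
    p=np.stack([(u-P['cx'])/P['fx']*d,-(v-P['cy'])/P['fy']*d,-d],-1)
    T=np.array(P['pose']); w=p@T[:3,:3].T+T[:3,3]; w[d==0]=np.nan
    return im,w
def save(im,n): cv2.imwrite(f'pics/{n}.png',im[...,::-1])
E
python3 - <<'E'
from h import *
for c in ('scene','side'):
    im,w=cloud(c); save(im,c); np.savez(c,im=im,w=w); P=bot.camera_params(c); print(c,{k:P[k] for k in P if k!='pose'},np.round(P['pose'],3).tolist())
o=bot.get_obs(); print(o['clock'],o['eef_pos'],o['tool_rot'],o['grip_width'])
E
```

```text
scene {'fx': 436.131366870155, 'fy': 436.131366870155, 'cx': 323.92725223566566, 'cy': 192.43232950679993} [[0.565, -0.639, 0.521, 1.077], [0.825, 0.451, -0.342, -0.383], [-0.016, 0.623, 0.782, 0.959], [0.0, 0.0, 0.0, 1.0]]
side {'fx': 370.9912243001718, 'fy': 370.9912243001718, 'cx': 314.1184276778706, 'cy': 200.54404060565705} [[-0.932, 0.22, -0.289, 0.224], [-0.363, -0.541, 0.758, 0.827], [0.01, 0.812, 0.584, 0.759], [0.0, 0.0, 0.0, 1.0]]
0.1 [ 0.12542415 -0.48357804  0.30310867] [ 9.91958704e-01  1.26558505e-01 -1.25033386e-04 -9.27168203e-04] 0.08579787017886809
```

View pics/scene.png

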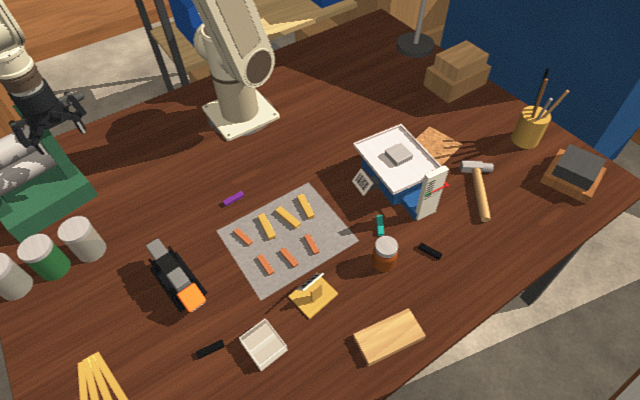

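View pics/side.png

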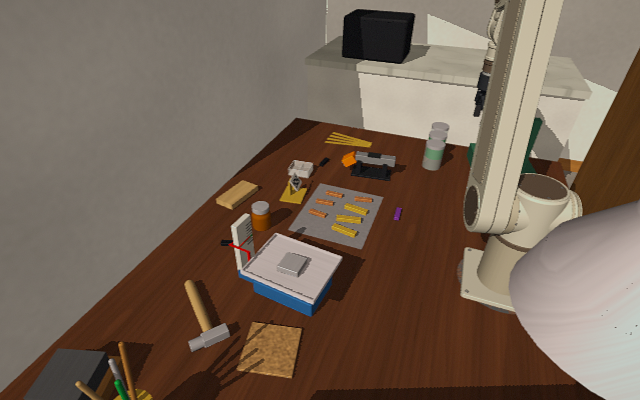

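Scene: steel block on the pan (399,154), cork pad (437,145). On the mat are three brass bars (266,226), (287,217), (306,206) and four copper bars (243,237), (265,265), (289,258), (312,244). The scanner is at (178,275), the job tag at (313,290), the jar at (385,254), the clear box at (263,345) and the hammer at (480,185).

Look-alikes are purple (232,199), turquoise (381,225) and black (430,251), (210,349). Only the orange-copper bars on the mat fit small1-4.

```bash
cat >> h.py <<'E'
def rect(xy):
    (c,s,a)=cv2.minAreaRect(xy.astype(np.float32)*1000)
    if s[0]<s[1]: s=s[::-1]; a+=90
    return np.round(c,1),np.round(s,1),round((a+90)%180-90,1)
def bars(im,w,zmin=-0.01,zmax=.03,hue=None):
    hsv=cv2.cvtColor(im,cv2.COLOR_RGB2HSV); out=[]
    for nm,lo,hi in (('big',17,32),('small',3,13)):
        m=((hsv[...,0]>=lo)&(hsv[...,0]<=hi)&(hsv[...,1]>120)&(hsv[...,2]>110)&(w[...,2]>zmin)&(w[...,2]<zmax)).astype(np.uint8)
        n,l,st,ce=cv2.connectedComponentsWithStats(m)
        for i in range(1,n):
            if 25<st[i,4]<1500:
                p=w[l==i]; z=np.nanpercentile(p[:,2],85); t=p[p[:,2]>z-.004]
                out.append((nm,ce[i].round().tolist(),st[i,4],*rect(t[:,:2]),round(z*1000,1)))
    return out
E
python3 - <<'E'
from h import *
S={c:np.load(c+'.npz') for c in('scene','side')}
for c in S:
    print(c); [print(*b) for b in bars(S[c]['im'],S[c]['w'])]
for c in S:
    bot.camera(c); w=S[c]['w']
    for t in ('scale','pan_mid','block','pad','scanner','scanner_head','cradle','tag_label','scale_label','tag_stand','jar','hammer','findings'):
        r=bot.trace(t,c)
        if not r: print(c,t,None); continue
        m=r[0]['pixels']&np.isfinite(w[...,0]); p=w[m]
        if len(p)<5: continue
        print(c,t,round(r[0]['score'],2),np.round(r[0]['uv']),m.sum(),'med',np.round(np.median(p,0)*1000),'z',np.round(np.percentile(p[:,2],[2,98])*1000),rect(p[:,:2]))
        if 'label' in t:
            q=p-np.median(p,0); q=q[np.linalg.norm(q,axis=1)<.045]; n=np.linalg.svd(q-q.mean(0),full_matrices=0)[2][2]; print('   n',np.round(n*np.sign(n[2]),3))
        if t in('block','pan_mid'):
            z=np.percentile(p[:,2],60); q=p[abs(p[:,2]-z)<.004]; print('   top',z,rect(q[:,:2]))
E
```

```text
scene
big [527.0, 144.0] 146 [646.4 640.9] [63.4 19.2] 54.4 24.8
big [305.0, 206.0] 188 [452.6 -36.1] [78.7 19.5] -9.0 15.8
big [288.0, 217.0] 207 [456.3 -94.9] [78.4 20.6] 10.6 15.6
big [266.0, 226.0] 213 [ 449.8 -156.4] [78.7 19.7] -6.9 15.5
big [313.0, 298.0] 914 [ 678.9 -161.3] [90.7 76.4] -82.2 7.1
big [385.0, 321.0] 81 [831.6 -67.5] [73.4 10.8] 77.3 20.9
big [393.0, 341.0] 659 [872.  -81.4] [135.5  43.3] 81.5 20.8
big [365.0, 340.0] 41 [ 840.8 -131.5] [31.1 17.8] -89.3 20.7
big [97.0, 379.0] 1404 [ 587.7 -646.2] [139.1  70.4] 9.2 2.4
small [279.0, 77.0] 297 [-100.1  191.3] [170.1  85.1] -88.6 0.5
small [481.0, 121.0] 1346 [473.3 621.6] [345.3 129.3] 88.7 1.3
small [178.0, 108.0] 121 [-149.8 -152.4] [106.   46.4] 68.9 0.4
small [113.0, 116.0] 172 [-233.9 -333.8] [212.2  25.2] 86.5 0.2
small [383.0, 109.0] 30 [257. 394.] [46.9 20.6] -87.1 1.1
small [439.0, 117.0] 41 [395.3 519.3] [80.2 11.1] -88.0 1.3
small [421.0, 121.0] 92 [376.2 458.4] [115.   15.6] -89.4 1.0
small [325.0, 128.0] 115 [223.2 189.5] [153.  20.] 89.3 1.0
small [410.0, 120.0] 73 [347.9 435. ] [61.9 27.2] 81.5 0.9

[... 7507 characters left out ...]
8,  49.2]), -71.9)
side cradle 0.76 [369. 173.] 495 med [ 461. -391.    9.] z [ 1. 62.] (array([ 461.8, -422.8]), array([151.1, 105.9]), 5.3)
side tag_label None
side scale_label 0.64 [370. 159.] 571 med [ 470. -398.   72.] z [34. 86.] (array([ 482.6, -484. ]), array([206.5, 198.2]), -83.0)
   n [-0.114  0.729  0.675]
side tag_stand None
side jar 0.66 [260. 213.] 513 med [694.  49.  54.] z [ 6. 82.] (array([711. , -15.8]), array([161. ,  57.2]), -80.1)
side hammer 0.56 [200. 323.] 1187 med [639. 419.  24.] z [ 0. 28.] (array([673.3, 380.3]), array([203.1,  86.7]), -48.5)
side findings 0.53 [299. 166.] 267 med [ 715. -328.   19.] z [ 1. 32.] (array([ 717.8, -317.7]), array([81.2, 79.7]), 5.3)
```

```bash
cat >> h.py <<'E'
def yawof(q):
    x=R.from_quat(q).as_matrix()[:,0]; return np.degrees(np.arctan2(x[1],x[0]))
def plan(*calls,start=None):
    """calls: lists of (x,y,z mm,yaw deg); prints tool-frame shifts and turns, each call from the previous call's end"""
    o=bot.get_obs(); p=np.r_[np.array(o['eef_pos'])*1000,yawof(o['tool_rot'])] if start is None else np.array(start,float)
    print('t',round(o['clock'],2),'at',p.round(1),'w',round(o['grip_width']*1000,1),'F',np.round(o['ft_force'],1),'g',round(o['grasp_force'],1))
    for c in calls:
        a=np.radians(p[3])
        for q in c:
            d=np.array(q[:3])-p[:3]
            print('  ',np.round([d[0]*np.cos(a)+d[1]*np.sin(a), d[0]*np.sin(a)-d[1]*np.cos(a), -d[2]],1).tolist(),round(-((q[3]-p[3]+180)%360-180),1))
        p=np.array(c[-1],float); print('  --')
E
python3 - <<'E'
from h import *
plan([(507,234,290,-1)],[(507,234,158,-1)],[(507,234,260,-1),(484,415,220,-1)])
E
```

```text
t 1.5 at [ 125.5 -484.   303.9   14.5] w 85.5 F [-0.4  0.5  0.2] g 0.0
   [549.5, -599.2, 13.9] 15.5
  --
   [0.0, -0.0, 132.0] -0.0
  --
   [0.0, -0.0, -102.0] -0.0
   [-26.2, -180.6, -62.0] -0.0
  --
```

Call:
step_arm:
  rows:
    - [[550,-599,14],15.5]
    - [[550,-599,14],15.5]
    - [[550,-599,14],15.5]
    - [[550,-599,14],15.5]
    - [[550,-599,14],15.5]
    - [[550,-599,14],15.5]
    - [[550,-599,14],15.5]
    - [[550,-599,14],15.5]
    - [[550,-599,14],15.5]
    - [[550,-599,14],15.5]
    - [[550,-599,14],15.5]
    - [[550,-599,14],15.5]
  claw: -1

```text
clock: 3.0
eef_pos: [0.4661, 0.0331, 0.2914]
tool_rot: [0.999, 0.026, -0.001, -0.02]
ft_force: [0.1, -1.0, -0.5]
grip_width: 0.0855
grasp_force: 0.0
```

Run:
```python
from h import *
plan([(507,234,290,-1)])
plan([(507,234,158,-1)])
```

```text
t 3.0 at [466.1  33.1 291.4   3. ] w 85.5 F [ 0.1 -1.  -0.5] g 0.0
   [51.3, -198.5, 1.4] 4.0
  --
t 3.0 at [466.1  33.1 291.4   3. ] w 85.5 F [ 0.1 -1.  -0.5] g 0.0
   [51.3, -198.5, 133.4] 4.0
  --
```

Call:
step_arm:
  rows:
    - [[51,-170,1],4]
    - [[51,-170,1],4]
    - [[51,-170,1],4]
    - [[51,-170,1],4]
    - [[51,-170,1],4]
    - [[51,-170,1],4]

```text
clock: 3.75
eef_pos: [0.5149, 0.0538, 0.2968]
tool_rot: [0.998, 0.033, -0.005, -0.044]
ft_force: [-0.0, -0.2, -0.9]
grip_width: 0.0854
grasp_force: 0.0
```

Run:
```python
from h import *
im,w=cloud('wrist'); save(im,'w1'); np.savez('w1',im=im,w=w); 
plan([(507,234,290,-1)])
for zlo,zhi,n in((.096,.11,'block'),(.08,.09,'floor'),(.09,.0945,'rim')):
    m=(w[...,2]>zlo)&(w[...,2]<zhi); print(n,m.sum(),rect(w[m][:,:2]) if m.sum()>5 else '',np.median(w[m][:,2]) if m.any() else '')
```

```text
t 3.8 at [515.1  53.8 296.9   3.8] w 85.8 F [0.7 0.2 0.1] g 0.0
   [3.8, -180.3, 6.9] 4.8
  --
block 3083 (array([570.6, 227.6]), array([189. ,  63.9]), -8.0) 0.10262155294296127
floor 20901 (array([599.5, 127.1]), array([525.3, 250.7]), -48.3) 0.08475788720196831
rim 2519 (array([535.3, 228. ]), array([257.7, 161.6]), -6.2) 0.0924728055668641
```

View pics/w1.png

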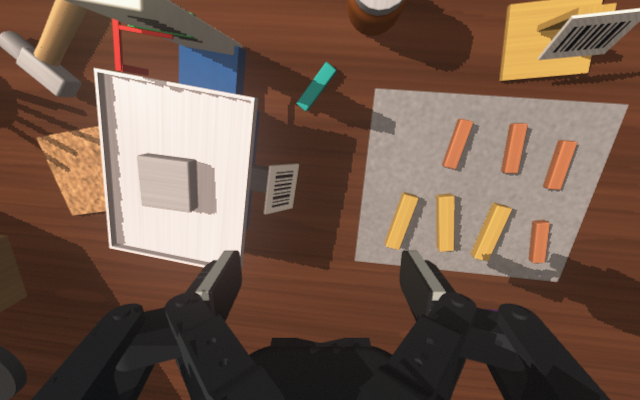

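Wrist view: the block is at (167,182) on the pan, the scale label at (282,188), the bars on the mat at right and the job tag at (585,35). The arm moved less than I commanded, so I'll check the joints.

Run:
```python
from h import *
o=bot.get_obs()
for k in('joint_pos','joint_vel','tau','eef_pos','tool_rot'): print(k,np.round(o[k],3))
print(R.from_quat(o['tool_rot']).as_matrix().round(3))
```

```text
joint_pos [0.065 0.283 0.04  1.334 0.088 3.141]
joint_vel [-0.    -0.004 -0.008 -0.001 -0.002 -0.001]
tau [-1.9000e-02 -3.9364e+01  2.4863e+01  2.2100e-01  2.7100e-01  0.0000e+00]
eef_pos [0.515 0.054 0.297]
tool_rot [ 0.998  0.033 -0.004 -0.044]
[[ 0.998  0.065 -0.012]
 [ 0.066 -0.994  0.087]
 [-0.006 -0.088 -0.996]]
```

j6 is at its limit, and j6 = j1 + 180° − yaw. So I'll work with the tool turned half round (yaw ≈ 180°).

Call:
step_arm:
  rows:
    - [[0,0,-10],-11]
    - [[0,0,-10],-22]
    - [[0,0,-10],-33]
    - [[0,0,-10],-44]
    - [[0,0,-10],-55]
    - [[0,0,-10],-66]
    - [[0,0,-10],-77]
    - [[0,0,-10],-88]
    - [[0,0,-10],-90]
    - [[0,0,-10],-90]
    - [[0,0,-10],-90]
    - [[0,0,-10],-90]

```text
clock: 5.3
eef_pos: [0.515, 0.0529, 0.3068]
tool_rot: [0.683, 0.729, 0.028, -0.034]
ft_force: [-0.2, -0.3, 0.5]
grip_width: 0.0849
grasp_force: 0.0
```

Run:
```python
from h import *
print(R.from_quat(bot.get_obs()['tool_rot']).as_matrix().round(3))
plan([(507,234,280,179)],[(507,234,158,179)])
```

```text
[[-0.064  0.998 -0.012]
 [ 0.994  0.065  0.087]
 [ 0.088 -0.006 -0.996]]
t 5.3 at [515.   52.9 306.8  93.7] w 84.9 F [-0.2 -0.3  0.5] g 0.0
   [181.3, 3.7, 26.8] -85.3
  --
   [0.0, 0.0, 122.0] -0.0
  --
```

The blocked joint left a 5° tilt in the commanded pose. I'll undo it by pressing gently against the opposite j6 stop.

Call:
step_arm:
  rows:
    - [[0,0,0],-10.5]
    - [[0,0,0],-21]
    - [[0,0,0],-31.5]
    - [[0,0,0],-42]
    - [[0,0,0],-52.5]
    - [[0,0,0],-63]
    - [[0,0,0],-73.5]
    - [[0,0,0],-84]
    - [[0,0,0],-94.5]
    - [[0,0,0],-105]
    - [[0,0,0],-115.5]
    - [[0,0,0],-126]

```text
clock: 6.8
eef_pos: [0.5151, 0.0529, 0.3067]
tool_rot: [-0.342, 0.939, 0.043, 0.009]
ft_force: [0.1, 0.6, 0.1]
grip_width: 0.0853
grasp_force: 0.0
```

Call:
step_arm:
  rows:
    - [[0,0,0],-10.5]
    - [[0,0,0],-21]
    - [[0,0,0],-31.5]
    - [[0,0,0],-42]
    - [[0,0,0],-52.5]
    - [[0,0,0],-63]
    - [[0,0,0],-73.5]
    - [[0,0,0],-84]
    - [[0,0,0],-94.5]
    - [[0,0,0],-105]
    - [[0,0,0],-115.5]
    - [[0,0,0],-126]

```text
clock: 8.3
eef_pos: [0.5151, 0.0529, 0.3067]
tool_rot: [0.992, -0.121, -0.011, -0.043]
ft_force: [0.5, 0.5, 0.0]
grip_width: 0.0854
grasp_force: 0.0
```

Call:
step_arm:
  rows:
    - [[0,0,0],-10.5]
    - [[0,0,0],-20]
    - [[0,0,0],-20]
    - [[0,0,0],-24]
    - [[0,0,0],-24]
    - [[0,0,0],-24]

```text
clock: 9.05
eef_pos: [0.5111, 0.0819, 0.3068]
tool_rot: [0.997, 0.064, -0.001, -0.033]
ft_force: [-1.6, -0.8, -0.5]
grip_width: 0.0855
grasp_force: 0.0
```

Run:
```python
from h import *
o=bot.get_obs(); print(o['joint_pos'].round(3) if hasattr(o['joint_pos'],'round') else o['joint_pos'])
print(R.from_quat(bot.get_obs()['tool_rot']).as_matrix().round(3)); plan()
```

```text
[ 0.13   0.273  0.054  1.349  0.065 -3.141]
[[ 0.992  0.128 -0.006]
 [ 0.128 -0.99   0.065]
 [ 0.002 -0.065 -0.998]]
t 9.05 at [511.1  81.9 306.8   7.4] w 85.5 F [-1.6 -0.8 -0.5] g 0.0
```

Call:
step_arm:
  rows:
    - [[0,30,0],0]
    - [[0,60,0],0]
    - [[0,60,0],0]
    - [[0,60,0],0]

```text
clock: 9.55
eef_pos: [0.516, 0.054, 0.3029]
tool_rot: [0.999, 0.042, 0.0, -0.021]
ft_force: [-0.4, -0.6, 0.1]
grip_width: 0.0855
grasp_force: 0.0
```

Run:
```python
from h import *
o=bot.get_obs(); print(np.round(o['joint_pos'],3))
print(R.from_quat(bot.get_obs()['tool_rot']).as_matrix().round(3)); plan()
```

```text
[ 0.086  0.277  0.05   1.342  0.042 -3.141]
[[ 0.996  0.085 -0.002]
 [ 0.085 -0.996  0.042]
 [ 0.002 -0.042 -0.999]]
t 9.55 at [516.   54.  302.9   4.9] w 85.5 F [-0.4 -0.6  0.1] g 0.0
```

Call:
step_arm:
  rows:
    - [[0,60,0],0]
    - [[0,110,0],0]
    - [[0,110,0],0]
    - [[0,110,0],0]
    - [[0,110,0],0]

```text
clock: 10.18
eef_pos: [0.5249, 0.0029, 0.2984]
tool_rot: [1.0, 0.003, 0.0, 0.001]
ft_force: [-0.2, 0.4, 0.3]
grip_width: 0.0855
grasp_force: 0.0
```

Run:
```python
from h import *
o=bot.get_obs(); print(np.round(o['joint_pos'],3))
print(R.from_quat(bot.get_obs()['tool_rot']).as_matrix().round(3)); plan()
```

```text
[ 6.000e-03  2.920e-01  6.000e-02  1.338e+00 -2.000e-03 -3.141e+00]
[[ 1.     0.005  0.   ]
 [ 0.005 -1.    -0.002]
 [ 0.     0.002 -1.   ]]
t 10.18 at [5.249e+02 2.900e+00 2.984e+02 3.000e-01] w 85.5 F [-0.2  0.4  0.3] g 0.0
```

Tilt is gone. Now I'll turn back to yaw ≈ 180° and go over the block.

Call:
step_arm:
  rows:
    - [[0,0,0],10.5]
    - [[0,0,0],21]
    - [[0,0,0],31.5]
    - [[0,0,0],42]
    - [[0,0,0],52.5]
    - [[0,0,0],63]
    - [[0,0,0],73.5]
    - [[0,0,0],84]
    - [[0,0,0],94.5]
    - [[0,0,0],105]
    - [[0,0,0],115.5]
    - [[0,0,0],126]

```text
clock: 11.68
eef_pos: [0.5249, 0.0033, 0.2985]
tool_rot: [-0.454, 0.891, -0.001, -0.0]
ft_force: [0.8, 0.4, -0.6]
grip_width: 0.0854
grasp_force: 0.0
```

Call:
step_arm:
  rows:
    - [[0,0,0],10.5]
    - [[0,0,0],21]
    - [[0,0,0],31.5]
    - [[0,0,0],42]
    - [[0,0,0],52.5]
    - [[0,0,0],54]
    - [[0,0,0],54]
    - [[0,0,0],54]

```text
clock: 12.68
eef_pos: [0.5249, 0.0028, 0.2984]
tool_rot: [-0.003, 1.0, -0.001, 0.0]
ft_force: [-0.8, 0.3, -0.2]
grip_width: 0.0852
grasp_force: 0.0
```

Run:
```python
from h import *
o=bot.get_obs(); print(np.round(o['joint_pos'],3)); print(R.from_quat(bot.get_obs()['tool_rot']).as_matrix().round(3)); 
plan([(507,234,280,179),(507,234,158,179)],[(507,234,260,179),(484,415,200,179)])
```

```text
[ 0.006  0.292  0.06   1.338 -0.002 -0.   ]
[[-1.    -0.007  0.   ]
 [-0.007  1.    -0.002]
 [-0.    -0.002 -1.   ]]
t 12.68 at [ 524.9    2.8  298.4 -179.6] w 85.2 F [-0.8  0.3 -0.2] g 0.0
   [16.4, 231.3, 18.4] 1.4
   [16.4, 231.3, 140.4] 1.4
  --
   [0.0, 0.0, -102.0] -0.0
   [26.2, 180.6, -42.0] -0.0
  --
```

Call:
step_arm:
  rows:
    - [[16,231,18],1.4]
    - [[16,231,18],1.4]
    - [[16,231,18],1.4]
    - [[16,231,18],1.4]
    - [[16,231,18],1.4]
    - [[16,231,70],1.4]
    - [[16,231,110],1.4]
    - [[16,231,130],1.4]
    - [[16,231,140],1.4]
    - [[16,231,140],1.4]
    - [[16,231,140],1.4]
    - [[16,231,140],1.4]

```text
clock: 14.18
eef_pos: [0.5085, 0.2335, 0.1592]
tool_rot: [0.01, 1.0, -0.0, 0.001]
ft_force: [1.1, -1.1, -0.4]
grip_width: 0.0849
grasp_force: 0.0
```

Call:
step_arm:
  rows:
    - [[0,0,0],0]
    - [[0,0,0],0]
    - [[0,0,0],0]
    - [[0,0,0],0]
    - [[0,0,0],0]
    - [[0,0,0],0]
  claw: 1

```text
clock: 14.92
eef_pos: [0.508, 0.2337, 0.1581]
tool_rot: [0.01, 1.0, -0.001, 0.0]
ft_force: [-0.1, 2.3, -0.4]
grip_width: 0.0545
grasp_force: 69.3
```

Run:
```python
from h import *
plan(); im,w=cloud('scene'); save(cv2.resize(im[60:260,270:570],None,fx=2.5,fy=2.5),'g1')
```

```text
t 14.93 at [508.  233.7 158.1 178.9] w 54.5 F [-0.1  2.3 -0.4] g 69.3
```

View pics/g1.png

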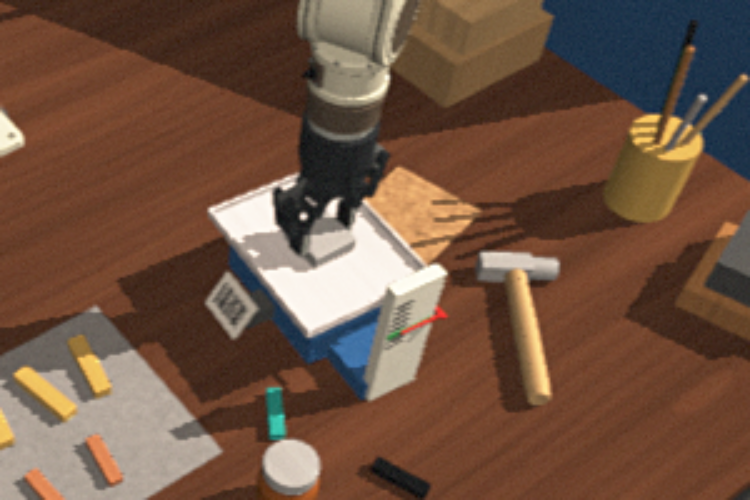

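The picture shows the block gripped on the pan at (325,240). Lift it and carry it to over the pad.

Call:
step_arm:
  rows:
    - [[0,0,-20],0]
    - [[0,0,-60],0]
    - [[0,0,-102],0]
    - [[0,0,-102],0]
    - [[13,90,-90],0]
    - [[25,181,-60],0]
    - [[25,181,-42],0]
    - [[25,181,-42],0]
    - [[25,181,-42],0]
    - [[25,181,-42],0]
    - [[25,181,-42],0]

```text
clock: 16.35
eef_pos: [0.4872, 0.4137, 0.2006]
tool_rot: [0.011, 1.0, -0.001, 0.001]
ft_force: [-0.4, 0.2, -4.6]
grip_width: 0.0543
grasp_force: 68.8
```

Run:
```python
from h import *
plan([(484,415,82,179)])
im,w=cloud('side'); hsv=cv2.cvtColor(im,cv2.COLOR_RGB2HSV)
m=(w[...,2]>.0045)&(w[...,2]<.012)&(abs(w[...,0]-.484)<.1)&(abs(w[...,1]-.415)<.1); print('pad',m.sum(),rect(w[m][:,:2]))
m=(w[...,2]>.09)&(w[...,2]<.16)&(abs(w[...,0]-.484)<.045)&(abs(w[...,1]-.415)<.045)&(hsv[...,2]>120); print('block z',np.nanpercentile(w[m][:,2],[1,5,50,95]) if m.any() else '')
m=(w[...,2]>.11)&(w[...,2]<.128)&(abs(w[...,0]-.507)<.09)&(abs(w[...,1]-.231)<.07); print('pan',np.nanmedian(w[m][:,2]))
```

```text
t 16.35 at [487.2 413.7 200.6 178.8] w 54.3 F [-0.4  0.2 -4.6] g 68.8
   [3.2, 1.3, 118.6] -0.2
  --
pad 2552 (array([486.6, 412. ]), array([128.8, 122.3]), 12.8)
block z [0.12578794 0.12901503 0.14262037 0.14591276]
pan 0.12420791527495434
```

Call:
step_arm:
  rows:
    - [[2,0,50],0]
    - [[2,0,90],0]
    - [[2,0,110],0]
    - [[2,0,115],0]
    - [[2,0,117],0]
    - [[2,0,118],0]
    - [[2,0,118],0]
    - [[2,0,118],0]

```text
clock: 17.4
eef_pos: [0.4854, 0.4153, 0.0835]
tool_rot: [0.01, 1.0, -0.0, 0.002]
ft_force: [-0.3, -1.5, 3.9]
grip_width: 0.0546
grasp_force: 69.7
```

Call:
step_arm:
  rows:
    - [[0,0,0],0]
    - [[0,0,0],0]
    - [[0,0,0],0]
    - [[0,0,-20],0]
    - [[0,0,-70],0]
    - [[0,0,-130],0]
    - [[0,0,-190],0]
    - [[0,0,-190],0]
    - [[0,0,-190],0]
    - [[0,0,-190],0]
  claw: -1

```text
clock: 18.65
eef_pos: [0.4836, 0.4144, 0.2692]
tool_rot: [0.01, 1.0, -0.002, -0.001]
ft_force: [-0.2, -0.2, -0.2]
grip_width: 0.0854
grasp_force: 0.0
```

Run:
```python
from h import *
P=(507,231); a=np.radians(-6)
def pan(x,y): return (P[0]+x*np.cos(a)-y*np.sin(a),P[1]+x*np.sin(a)+y*np.cos(a))
print(pan(-45,35),pan(-45,-35),pan(55,0))
plan([(453,-36,250,170.5),(453,-36,77,170.5)],[(453,-36,250,170.5),(*pan(-45,35),250,174)])
im,w=cloud('side'); [print(*b) for b in bars(im,w,.011,.02)]
m=(w[...,2]>.021)&(w[...,2]<.033)&(abs(w[...,0]-.484)<.06)&(abs(w[...,1]-.415)<.06); print('block',m.sum(),rect(w[m][:,:2]),np.percentile(w[m][:,2],[5,50,95]))
```

```text
(np.float64(465.90501092279555), np.float64(270.512047184934)) (np.float64(458.58801849405984), np.float64(200.89551450915485)) (np.float64(561.698704245255), np.float64(225.25093452027906))
t 18.65 at [483.6 414.4 269.2 178.9] w 85.4 F [-0.2 -0.2 -0.2] g 0.0
   [21.8, -450.9, 19.2] 8.4
   [21.8, -450.9, 192.2] 8.4
  --
   [0.0, 0.0, -173.0] -0.0
   [37.9, 304.4, -173.0] -3.5
  --
big [223.0, 201.0] 48 [881.3 -18.8] [59.1 25.5] -31.7 19.6
big [356.0, 208.0] 97 [ 447.8 -154.6] [77.2 24.3] -5.8 17.0
big [349.0, 218.0] 109 [456.4 -94.5] [77.4 24.3] 10.3 16.8
big [344.0, 229.0] 122 [452.3 -36. ] [78.2 22.6] -9.4 16.4
big [192.0, 303.0] 50 [718.6 374.8] [122.    3.8] -37.5 19.4
small [362.0, 198.0] 36 [ 441.5 -220.3] [55.8 20.2] 10.9 14.2
small [317.0, 212.0] 30 [562.5 -87.4] [53.9 17.1] -3.2 13.9
block 602 (array([482.9, 414.5]), array([56.6, 56.2]), 87.9) [0.02316501 0.02586919 0.02804017]
```

Call:
step_arm:
  rows:
    - [[22,-451,19],8.4]
    - [[22,-451,19],8.4]
    - [[22,-451,19],8.4]
    - [[22,-451,19],8.4]
    - [[22,-451,19],8.4]
    - [[22,-451,19],8.4]
    - [[22,-451,19],8.4]
    - [[22,-451,19],8.4]
    - [[22,-451,19],8.4]
    - [[22,-451,80],8.4]
    - [[22,-451,130],8.4]
    - [[22,-451,150],8.4]
  claw: 0

```text
clock: 20.2
eef_pos: [0.4516, -0.0335, 0.1192]
tool_rot: [0.081, 0.997, -0.001, -0.003]
ft_force: [-0.7, 0.3, 0.1]
grip_width: 0.0427
grasp_force: 0.0
```

Run:
```python
from h import *
bot.camera('wrist'); plan([(453,-36,76,170.5)])
im,w=cloud('scene'); [print(*b) for b in bars(im,w,.009,.02) if 250<b[3][0]<640 and -300<b[3][1]<0]
```

```text
t 20.25 at [450.9 -33.4 117.9 170.7] w 42.3 F [-0.5  0.8 -2.8] g 0.0
   [-2.5, -2.2, 41.9] 0.2
  --
big [305.0, 206.0] 165 [453.1 -36.2] [79.7 18.8] -10.1 15.6
big [287.0, 216.0] 187 [456.4 -94.5] [76.9 20.1] 10.8 15.8
big [266.0, 226.0] 195 [ 448.9 -156.3] [78.9 20. ] -6.9 15.4
small [242.0, 236.0] 94 [ 440.7 -222.1] [59.6 16.7] 11.5 12.7
small [311.0, 243.0] 101 [562.3 -88.6] [58.4 16. ] -7.4 13.2
small [288.0, 257.0] 102 [ 561.1 -156.3] [57.7 14.8] 4.6 12.7
small [265.0, 264.0] 115 [ 545.1 -214.9] [58.9 15.6] 0.3 13.0
```

Call:
step_arm:
  rows:
    - [[-2,-2,25],0]
    - [[-2,-2,38],0]
    - [[-2,-2,42],0]
    - [[-2,-2,42],0]
    - [[-2,-2,42],0]

```text
clock: 20.92
eef_pos: [0.4558, -0.0381, 0.0812]
tool_rot: [0.083, 0.997, -0.001, 0.001]
ft_force: [0.2, -0.2, -0.4]
grip_width: 0.0429
grasp_force: 0.0
```

Call:
step_arm:
  rows:
    - [[0,0,0],0]
    - [[0,0,0],0]
    - [[0,0,0],0]
    - [[0,0,0],0]
    - [[0,0,0],0]
    - [[0,0,-60],0]
    - [[0,0,-120],0]
    - [[0,0,-174],0]
    - [[0,0,-174],0]
    - [[0,0,-174],0]
  claw: 1

```text
clock: 22.18
eef_pos: [0.4545, -0.0378, 0.2536]
tool_rot: [0.083, 0.997, -0.001, -0.0]
ft_force: [0.3, 0.1, -2.8]
grip_width: 0.0175
grasp_force: 59.7
```

Run:
```python
from h import *
plan([(465.9,270.5,250,174),(465.9,270.5,201,174)])
```

```text
t 22.18 at [454.5 -37.8 253.6 170.5] w 17.5 F [ 0.3  0.1 -2.8] g 59.7
   [39.7, 306.0, 3.6] -3.5
   [39.7, 306.0, 52.6] -3.5
  --
```

Call:
step_arm:
  rows:
    - [[40,306,3],-3.5]
    - [[40,306,3],-3.5]
    - [[40,306,3],-3.5]
    - [[40,306,3],-3.5]
    - [[40,306,3],-3.5]
    - [[40,306,3],-3.5]
    - [[40,306,30],-3.5]
    - [[40,306,45],-3.5]
    - [[40,306,55],-3.5]
    - [[40,306,62],-3.5]
    - [[40,306,66],-3.5]
    - [[40,306,66],-3.5]

```text
clock: 23.68
eef_pos: [0.4666, 0.2703, 0.1882]
tool_rot: [0.053, 0.999, -0.001, 0.001]
ft_force: [-0.1, -1.0, -0.8]
grip_width: 0.0178
grasp_force: 60.1
```

Call:
step_arm:
  rows:
    - [[0,0,0],0]
    - [[0,0,0],0]
    - [[0,0,0],0]
    - [[0,0,-15],0]
    - [[0,0,-60],0]
    - [[0,0,-60],0]
    - [[0,0,-60],0]
  claw: 0

```text
clock: 24.55
eef_pos: [0.4665, 0.2707, 0.2487]
tool_rot: [0.052, 0.999, -0.001, 0.001]
ft_force: [-0.2, -0.3, -1.1]
grip_width: 0.0424
grasp_force: 0.0
```

Run:
```python
from h import *
im,w=cloud('scene'); [print(*b) for b in bars(im,w,.009,.02) if 250<b[3][0]<640 and -300<b[3][1]<0]; [print(*b) for b in bars(im,w,.09,.15) if 380<b[3][0]<640]
m=(w[...,2]>.07)&(w[...,2]<.13)&(abs(w[...,0]-.507)<.09)&(abs(w[...,1]-.231)<.07); print('pan',np.nanmedian(w[m][:,2]))
plan([(456.5,-94.5,250,190.5),(456.5,-94.5,78,190.5)])
```

```text
big [273.0, 218.0] 181 [ 437.9 -130.4] [80.2 19.1] -7.0 15.9
big [287.0, 216.0] 189 [456.9 -95.7] [76.8 20.4] 12.5 16.0
small [242.0, 235.0] 93 [ 440.6 -222.1] [57.4 16. ] 11.5 13.0
small [311.0, 243.0] 104 [561.8 -88.6] [58.7 15.1] -7.4 12.7
small [288.0, 256.0] 117 [ 560.6 -156.2] [58.4 16.3] 3.7 12.8
small [265.0, 264.0] 107 [ 545.1 -214.3] [58.4 15.1] -1.2 12.5
big [535.0, 116.0] 366 [620.1 655.9] [79.4 74.5] -6.3 101.5
big [399.0, 134.0] 154 [462.1 270.1] [78.3 19.5] -6.8 120.9
pan 0.10497091534657887
t 24.6 at [466.1 270.5 247.8 174. ] w 42.8 F [ 0.1  0.  -0.3] g 0.0
   [-28.7, -364.0, -2.2] -16.5
   [-28.7, -364.0, 169.8] -16.5
  --
```

Bar 1 is on the pan. One brass bar was knocked to (438,-130), close beside the middle one, so I'll grip the middle one toward its free end with the fingers less open.

Run:
```python
from h import *
plan([(483,-90,250,191.5),(483,-90,120,191.5)],[(483,-90,76,191.5)],[(483,-90,250,191.5)],[(485.4,198,230,174),(485.4,198,169,174)])
```

```text
t 24.6 at [466.1 270.5 247.8 174. ] w 42.8 F [ 0.1  0.  -0.3] g 0.0
   [-54.6, -356.7, -2.2] -17.5
   [-54.6, -356.7, 127.8] -17.5
  --
   [-0.0, 0.0, 44.0] -0.0
  --
   [-0.0, 0.0, -174.0] -0.0
  --
   [-59.8, 281.7, 20.0] 17.5
   [-59.8, 281.7, 81.0] 17.5
  --
```

Call:
step_arm:
  rows:
    - [[-46,-359,-2],-17.5]
    - [[-46,-359,-2],-17.5]
    - [[-46,-359,-2],-17.5]
    - [[-46,-359,-2],-17.5]
    - [[-46,-359,-2],-17.5]
    - [[-46,-359,-2],-17.5]
    - [[-46,-359,-2],-17.5]
    - [[-46,-359,-2],-17.5]
    - [[-46,-359,60],-17.5]
    - [[-46,-359,110],-17.5]
    - [[-46,-359,128],-17.5]
    - [[-46,-359,128],-17.5]
  claw: 0.25

```text
clock: 26.1
eef_pos: [0.473, -0.0895, 0.1187]
tool_rot: [-0.102, 0.995, -0.0, -0.002]
ft_force: [0.1, -0.4, 0.3]
grip_width: 0.0323
grasp_force: 0.0
```

Run:
```python
from h import *
im,w=cloud('wrist'); save(im,'w2')
plan([(483,-90,76,191.5)])
for c in('scene','side'):
    im,w=cloud(c);[print(*b) for b in bars(im,w,.009,.02) if 250<b[3][0]<640 and -300<b[3][1]<0]
```

```text
t 26.15 at [ 474.2  -90.   120.1 -168.4] w 32.3 F [ 0.8 -0.3  0.5] g 0.0
   [-8.7, -1.8, 44.1] 0.1
  --
big [273.0, 218.0] 188 [ 439.6 -130.1] [81.1 19.8] -7.0 15.7
big [293.0, 221.0] 92 [472.9 -91.9] [45.6 19.2] 11.5 15.9
small [242.0, 236.0] 96 [ 441.4 -221.6] [59.9 16.2] 11.4 12.7
small [311.0, 243.0] 100 [560.8 -88.9] [58.3 15. ] -7.7 12.7
small [288.0, 256.0] 112 [ 561.2 -155.9] [59.2 15.5] 3.8 12.5
small [265.0, 264.0] 111 [ 546.1 -214.7] [57.7 16. ] -0.5 12.3
big [353.0, 217.0] 185 [ 447.6 -107.6] [104.1  47.7] 17.5 16.7
small [324.0, 200.0] 36 [ 561.8 -155.8] [56.3 14.8] 7.6 14.0
small [316.0, 211.0] 36 [561.4 -87.9] [56.1 15.9] -9.5 13.6
```

View pics/w2.png

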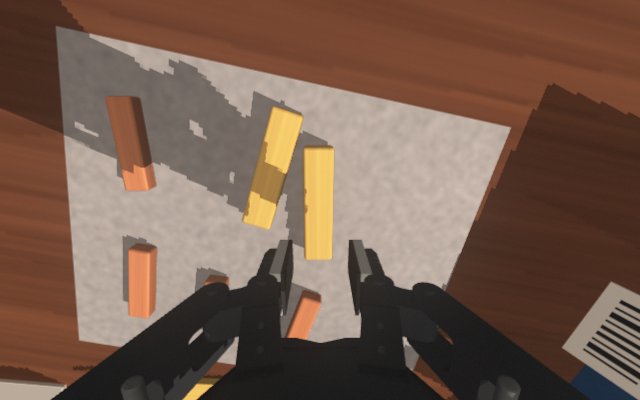

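Wrist view: the target brass bar is at (318,200) with the knocked one at (270,170) beside it. The fingers are aligned with its free end.

Call:
step_arm:
  rows:
    - [[-9,-2,10],0]
    - [[-9,-2,30],0]
    - [[-9,-2,40],0]
    - [[-9,-2,43],0]
    - [[-9,-2,43],0]
    - [[-9,-2,43],0]

```text
clock: 27.0
eef_pos: [0.4842, -0.0919, 0.0781]
tool_rot: [-0.1, 0.995, -0.001, 0.001]
ft_force: [-0.0, 0.4, 0.1]
grip_width: 0.0317
grasp_force: 0.0
```

Call:
step_arm:
  rows:
    - [[0,0,0],0]
    - [[0,0,0],0]
    - [[0,0,0],0]
    - [[0,0,0],0]
    - [[0,0,0],0]
    - [[0,0,-20],0]
    - [[0,0,-70],0]
    - [[0,0,-130],0]
    - [[0,0,-173],0]
    - [[0,0,-173],0]
    - [[0,0,-173],0]
  claw: 1

```text
clock: 28.38
eef_pos: [0.4829, -0.0913, 0.2495]
tool_rot: [-0.1, 0.995, -0.001, -0.001]
ft_force: [-1.7, -0.5, -2.5]
grip_width: 0.018
grasp_force: 58.5
```

Run:
```python
from h import *
plan([(485.4,198,230,174),(485.4,198,169,174)])
for c in('scene','side'):
    im,w=cloud(c);[print(*b) for b in bars(im,w,.009,.02) if 250<b[3][0]<640 and -300<b[3][1]<0]
    [print(*b) for b in bars(im,w,.15,.25) if 250<b[3][0]<640 and -300<b[3][1]<0]
```

```text
t 28.38 at [ 482.9  -91.3  249.5 -168.5] w 18.0 F [-1.7 -0.5 -2.5] g 58.5
   [-60.0, 283.0, 19.5] 17.5
   [-60.0, 283.0, 80.5] 17.5
  --
big [273.0, 218.0] 186 [ 439.1 -129.9] [80.2 19.7] -6.3 15.4
small [242.0, 236.0] 95 [ 440.4 -222. ] [58.8 15.6] 10.8 12.8
small [311.0, 243.0] 99 [561.2 -88.6] [59.  15.2] -8.2 12.7
small [288.0, 256.0] 106 [ 562.1 -155.8] [58.9 15.8] 5.1 12.9
small [265.0, 264.0] 114 [ 545.3 -214.2] [59.6 15.1] -0.0 12.8
big [274.0, 168.0] 26 [ 473.6 -114.4] [8.2 1.7] -2.5 236.3
big [291.0, 182.0] 50 [486.2 -85.4] [25.  12.8] -26.8 185.6
big [356.0, 213.0] 116 [ 438.2 -130. ] [77.7 20.8] -6.9 16.9
small [334.0, 192.0] 32 [ 545.6 -214.8] [57.3 18.4] 5.4 14.0
small [363.0, 198.0] 45 [ 441.3 -221.1] [57.8 18.1] 7.1 14.1
small [324.0, 201.0] 35 [ 561.1 -155.1] [57.6 13.5] 5.4 14.2
small [316.0, 211.0] 33 [562.8 -87.8] [52.6 18. ] -10.3 13.8
big [357.0, 175.0] 121 [443.  -96.4] [55.7 21. ] 13.5 186.3
```

Call:
step_arm:
  rows:
    - [[-60,283,5],17.5]
    - [[-60,283,5],17.5]
    - [[-60,283,5],17.5]
    - [[-60,283,5],17.5]
    - [[-60,283,5],17.5]
    - [[-60,283,5],17.5]
    - [[-60,283,40],17.5]
    - [[-60,283,58],17.5]
    - [[-60,283,68],17.5]
    - [[-60,283,75],17.5]
    - [[-60,283,80],17.5]
    - [[-60,283,81],17.5]

```text
clock: 29.98
eef_pos: [0.4864, 0.1975, 0.1693]
tool_rot: [0.053, 0.999, -0.001, 0.001]
ft_force: [-0.2, -0.5, -0.2]
grip_width: 0.0181
grasp_force: 59.0
```

Call:
step_arm:
  rows:
    - [[0,0,0],0]
    - [[0,0,0],0]
    - [[0,0,0],0]
    - [[0,0,0],0]
    - [[0,0,-15],0]
    - [[0,0,-60],0]
    - [[0,0,-80],0]
    - [[0,0,-80],0]
    - [[0,0,-80],0]
  claw: 0.1

```text
clock: 31.1
eef_pos: [0.4857, 0.1977, 0.2485]
tool_rot: [0.052, 0.999, -0.001, -0.0]
ft_force: [-0.3, 0.8, -0.9]
grip_width: 0.0386
grasp_force: 0.0
```

Run:
```python
from h import *
for c in('scene','side'):
    im,w=cloud(c);[print(*b) for b in bars(im,w,.009,.02) if 250<b[3][0]<640 and -300<b[3][1]<0]
    [print('pan',*b) for b in bars(im,w,.09,.14) if 250<b[3][0]<640]
    m=(w[...,2]>.07)&(w[...,2]<.13)&(abs(w[...,0]-.507)<.09)&(abs(w[...,1]-.231)<.07); print('pan',np.nanmedian(w[m][:,2]))
plan([(561.5,-88.5,250,171.5),(561.5,-88.5,74,171.5)])
```

```text
big [273.0, 218.0] 185 [ 438.5 -129.9] [80.8 19.9] -6.3 15.9
small [242.0, 236.0] 99 [ 441.2 -222.1] [57.4 16.3] 11.0 12.6
small [311.0, 243.0] 100 [562.  -88.6] [58.4 15.7] -7.8 12.7
small [289.0, 257.0] 107 [ 562.  -156.2] [57.3 15.6] 5.0 12.5
small [265.0, 264.0] 110 [ 545.9 -214.4] [59.4 15.6] -0.7 13.2
pan big [535.0, 117.0] 366 [620.1 656.3] [76.8 76.4] -10.4 101.4
pan big [399.0, 140.0] 139 [462.3 268. ] [79.3 20.4] -3.8 103.8
pan big [378.0, 148.0] 158 [458.6 199.7] [80.4 18.9] -9.0 103.7
pan 0.08741406681558062
big [356.0, 213.0] 116 [ 438.5 -128.3] [78.8 22.9] -5.4 16.6
small [334.0, 192.0] 29 [ 545.  -216.4] [58.8 14.3] 0.3 14.6
small [363.0, 198.0] 45 [ 441.9 -221.6] [55.7 17.8] 14.7 13.8
small [327.0, 201.0] 26 [ 552.6 -155.4] [41.7 16.4] 0.5 14.2
pan big [315.0, 259.0] 265 [458.2 201.7] [79.5 21.4] -5.8 104.0
pan big [302.0, 278.0] 302 [462.7 270.9] [78.6 20.1] -6.5 103.9
pan big [141.0, 393.0] 27 [621.8 628.4] [18.3  8. ] -84.6 101.3
pan big [147.0, 397.0] 33 [607.6 627.3] [13.8  8.3] 25.3 101.6
pan 0.08864435027170392
t 31.2 at [485.4 197.6 247.8 174. ] w 38.3 F [-0.5  0.1  0.4] g 0.0
   [-105.6, -276.6, -2.2] 2.5
   [-105.6, -276.6, 173.8] 2.5
  --
```

Call:
step_arm:
  rows:
    - [[-106,-277,-2],2.5]
    - [[-106,-277,-2],2.5]
    - [[-106,-277,-2],2.5]
    - [[-106,-277,-2],2.5]
    - [[-106,-277,-2],2.5]
    - [[-106,-277,-2],2.5]
    - [[-106,-277,-2],2.5]
    - [[-106,-277,60],2.5]
    - [[-106,-277,110],2.5]
    - [[-106,-277,140],2.5]
    - [[-106,-277,140],2.5]
    - [[-106,-277,140],2.5]
  claw: 0.1

```text
clock: 32.7
eef_pos: [0.5633, -0.088, 0.1109]
tool_rot: [0.073, 0.997, -0.001, 0.001]
ft_force: [-0.3, 0.3, 0.5]
grip_width: 0.0383
grasp_force: 0.0
```

Run:
```python
from h import *
plan([(561.7,-88.5,74,171.8)])
im,w=cloud('side');[print(*b) for b in bars(im,w,.009,.02) if 250<b[3][0]<640 and -300<b[3][1]<0]
```

```text
t 32.7 at [563.3 -88.  110.9 171.6] w 38.3 F [-0.3  0.3  0.5] g 0.0
   [1.5, -0.7, 36.9] -0.2
  --
big [356.0, 213.0] 114 [ 438. -130.] [76.4 23.3] -7.6 16.7
small [363.0, 198.0] 44 [ 441.9 -221.9] [56.9 17.1] 9.5 13.6
small [317.0, 212.0] 35 [563.  -88.5] [52.3 14.9] -9.8 13.6
```

Call:
step_arm:
  rows:
    - [[1,-1,22],0]
    - [[1,-1,33],0]
    - [[1,-1,36],0]
    - [[1,-1,36],0]
    - [[1,-1,36],0]
    - [[1,-1,36],0]

```text
clock: 33.5
eef_pos: [0.5618, -0.0899, 0.0741]
tool_rot: [0.074, 0.997, -0.001, 0.001]
ft_force: [0.4, -0.6, -0.5]
grip_width: 0.0381
grasp_force: 0.0
```

Call:
step_arm:
  rows:
    - [[0,0,0],0]
    - [[0,0,0],0]
    - [[0,0,0],0]
    - [[0,0,0],0]
    - [[0,0,0],0]
    - [[0,0,-20],0]
    - [[0,0,-70],0]
    - [[0,0,-130],0]
    - [[0,0,-175],0]
    - [[0,0,-175],0]
    - [[0,0,-175],0]
  claw: 1

```text
clock: 34.88
eef_pos: [0.5607, -0.0895, 0.2473]
tool_rot: [0.074, 0.997, -0.001, -0.001]
ft_force: [-0.2, -0.3, -1.2]
grip_width: 0.014
grasp_force: 60.4
```

Run:
```python
from h import *
plan([(558.7,225.6,249,174)])
```

```text
t 34.88 at [560.7 -89.5 247.3 171.5] w 14.0 F [-0.2 -0.3 -1.2] g 60.4
   [48.7, 311.3, -1.7] -2.5
  --
```

Call:
step_arm:
  rows:
    - [[49,311,0],-2.5]
    - [[49,311,0],-2.5]
    - [[49,311,0],-2.5]
    - [[49,311,0],-2.5]
    - [[49,311,0],-2.5]
    - [[49,311,0],-2.5]
    - [[49,311,40],-2.5]
    - [[49,311,70],-2.5]
    - [[49,311,82],-2.5]
    - [[49,311,88],-2.5]
    - [[49,311,91],-2.5]
    - [[49,311,91],-2.5]

```text
clock: 36.38
eef_pos: [0.5596, 0.2251, 0.1579]
tool_rot: [0.053, 0.999, -0.001, 0.001]
ft_force: [-0.4, -0.6, 0.5]
grip_width: 0.0142
grasp_force: 60.5
```

Call:
step_arm:
  rows:
    - [[0,0,0],0]
    - [[0,0,0],0]
    - [[0,0,0],0]
    - [[0,0,0],0]
    - [[0,0,-15],0]
    - [[0,0,-60],0]
    - [[0,0,-95],0]
    - [[0,0,-95],0]
    - [[0,0,-95],0]
  claw: 0.1

```text
clock: 37.5
eef_pos: [0.5588, 0.2252, 0.2523]
tool_rot: [0.052, 0.999, -0.001, 0.0]
ft_force: [-0.4, -0.7, 0.2]
grip_width: 0.0386
grasp_force: 0.0
```

Run:
```python
from h import *
for c in('scene','side'):
    im,w=cloud(c)
    [print('pan',*b) for b in bars(im,w,.085,.14) if 250<b[3][0]<600]
    m=(w[...,2]>.06)&(w[...,2]<.13)&(abs(w[...,0]-.507)<.09)&(abs(w[...,1]-.231)<.07); print('pan',np.nanmedian(w[m][:,2]))
    if c=='scene': save(cv2.resize(im[120:220,340:460],None,fx=5,fy=5),'p3')
plan([(430,-300,300,186)])
im,w=cloud('scene')
hsv=cv2.cvtColor(im,cv2.COLOR_RGB2HSV)
near=(w[...,0]>.3)&(w[...,0]<.62)&(w[...,1]>-.5)&(w[...,1]<-.33)
m=near&(w[...,2]>.076)&(w[...,2]<.09); print('handle top',m.sum(),rect(w[m][:,:2]),np.nanmedian(w[m][:,2]))
m=near&(w[...,2]>.005)&(w[...,2]<.012); print('foot',m.sum(),rect(w[m][:,:2]))
m=near&(w[...,2]>.03); print('all',rect(w[m][:,:2]))
m=(abs(w[...,0]-.68)<.06)&(abs(w[...,1]+.16)<.06)&(w[...,2]>.035)&(w[...,2]<.09); print('tag upper',m.sum(),rect(w[m][:,:2]),np.nanmedian(w[m],0),np.nanpercentile(w[m][:,2],[2,98]))
```

```text
pan big [396.0, 139.0] 106 [463.1 268.3] [77.6 17.4] -8.1 95.1
pan big [377.0, 150.0] 157 [458.  200.6] [80.4 19.8] -7.7 95.0
pan small [408.0, 169.0] 95 [559.  224.3] [59.2 16. ] -6.8 92.0
pan 0.07907398066323751
pan big [315.0, 261.0] 240 [458.1 201.3] [78.2 21.6] -8.2 95.3
pan big [303.0, 280.0] 272 [462.4 271.2] [78.9 20.6] -5.3 95.4
pan small [275.0, 257.0] 101 [558.4 225.6] [57.3 16.2] -5.0 92.7
pan 0.08014650034095971
t 37.6 at [558.3 225.  250.8 174. ] w 38.3 F [-0.3  0.1 -0.5] g 0.0
   [72.6, -535.6, -49.2] -12.0
  --
handle top 868 (array([ 459.2, -411.1]), array([167.8,  35.9]), 5.4) 0.08089173627824497
foot 448 (array([ 457.6, -391.7]), array([149.3, 113. ]), 7.1)
all (array([ 475.4, -408.8]), array([200.8,  58. ]), 6.5)
tag upper 256 (array([ 675. , -161.8]), array([61.2, 39.8]), -81.8) [ 0.68200274 -0.16234332  0.06008941] [0.03688157 0.07892089]
```

View pics/p3.png

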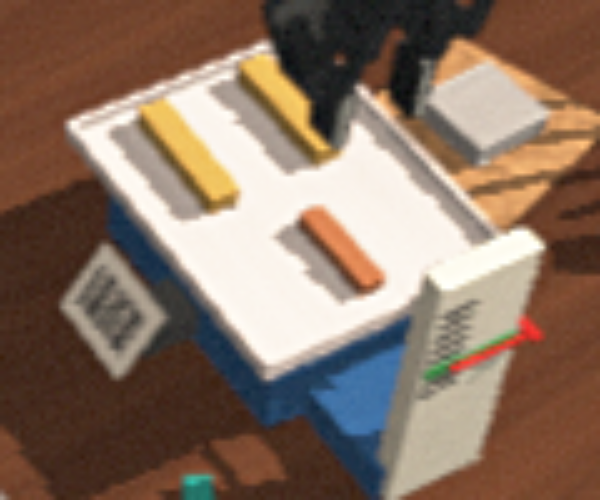

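Scale: the two brass bars and one copper bar lie on the pan, the pointer is on the green mark at (470,355), and the block is flat on the cork. The pan floor is at about 79 mm, so it has sunk about 45 mm. Next, a look at the scanner from above.

Call:
step_arm:
  rows:
    - [[-30,-100,-50],0]
    - [[-50,-560,-50],-12]
    - [[-50,-560,-50],-12]
    - [[-50,-560,-50],-12]
    - [[-50,-560,-50],-12]
    - [[-50,-560,-50],-12]
    - [[-50,-560,-50],-12]
    - [[-50,-560,-50],-12]
    - [[-50,-560,-50],-12]
    - [[-50,-560,-50],-12]
    - [[-50,-560,-50],-12]
    - [[-50,-560,-50],-12]
  claw: -1

```text
clock: 39.15
eef_pos: [0.5502, -0.3351, 0.3025]
tool_rot: [-0.053, 0.999, -0.0, -0.0]
ft_force: [0.1, 0.4, -0.2]
grip_width: 0.0855
grasp_force: 0.0
```

Run:
```python
from h import *
plan(); 
im,w=cloud('wrist'); save(im,'w3'); np.savez('w3',im=im,w=w)
hsv=cv2.cvtColor(im,cv2.COLOR_RGB2HSV)
near=(w[...,0]>.3)&(w[...,0]<.62)&(w[...,1]>-.5)&(w[...,1]<-.33)
m=near&(w[...,2]>.076)&(w[...,2]<.09); print('handle top',m.sum(),rect(w[m][:,:2]),np.nanmedian(w[m][:,2]))
m=near&(w[...,2]>.005)&(w[...,2]<.012); print('foot',m.sum(),rect(w[m][:,:2]))
m=near&(w[...,2]>.03); print('all',rect(w[m][:,:2]))
m=near&(w[...,2]>.058)&(w[...,2]<.068)&(hsv[...,2]<90)&(hsv[...,1]<100); print('cheeks',m.sum(),rect(w[m][:,:2]))
m=near&(hsv[...,1]>150)&(hsv[...,2]>140)&(w[...,2]>.03); print('head',m.sum(),rect(w[m][:,:2]))
```

```text
t 39.15 at [ 550.2 -335.1  302.5 -173.9] w 85.5 F [ 0.1  0.4 -0.2] g 0.0
handle top 5747 (array([ 462.6, -408.5]), array([159.8,  41.1]), 5.4) 0.08226251006906804
foot 2232 (array([ 460.9, -410.4]), array([148.9,  74.9]), 6.5)
all (array([ 475.7, -394.5]), array([196.4,  94.8]), 14.2)
cheeks 459 (array([ 459.7, -410.6]), array([114.2,  58.1]), 6.5)
head 1591 (array([ 547.2, -400.8]), array([57.4, 44.6]), 6.7)
```

View pics/w3.png

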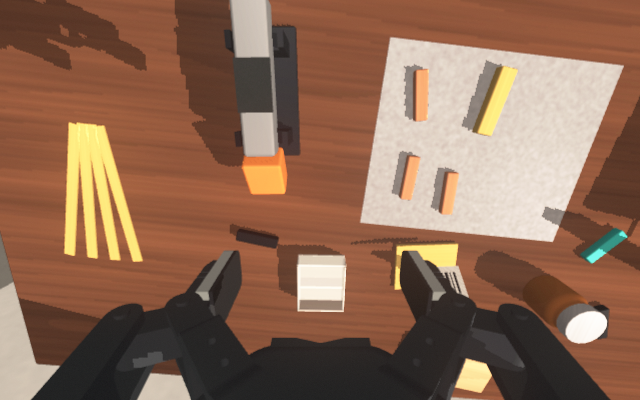

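Wrist view: the scanner lies in its rest with the handle at (255,85) and the head at (265,172). The black bar at (257,238) is a look-alike. The foot and cheek fits put the scanner origin at (470.5,-409.3), yaw 6.5°. I'll measure the labels and go to the grip.

Run:
```python
from h import *
for f in('scene','side','w1','w3'):
    d=np.load(f+'.npz'); im,w=d['im'],d['w']; hsv=cv2.cvtColor(im,cv2.COLOR_RGB2HSV)
    for nm,c in(('tag',(.668,-.162)),('scale',(.4955,.1215))):
        r=np.hypot(w[...,0]-c[0],w[...,1]-c[1])<.045
        m=r&(w[...,2]>.035 if nm=='tag' else w[...,2]>.022)&(w[...,2]<.085 if nm=='tag' else w[...,2]<.07)&(hsv[...,1]<70)
        if nm=='scale': m&=w[...,1]<.15
        p=w[m]
        if len(p)<40: print(f,nm,len(p)); continue
        n=np.linalg.svd(p-np.median(p,0),full_matrices=0)[2][2]; n*=np.sign(n[2])
        print(f,nm,len(p),'centre',np.round((np.percentile(p,2,axis=0)+np.percentile(p,98,axis=0))*500),'n',n.round(2),rect(p[:,:2]),np.round(np.percentile(p[:,2],[2,98])*1000))
plan([(470.5,-409.3,260,186.5),(470.5,-409.3,118,186.5)],[(470.5,-409.3,260,186.5)])
```

```text
scene tag 137 centre [ 672. -163.   61.] n [-0.8  -0.11  0.59] (array([ 671.2, -162.8]), array([59. , 28.4]), -82.7) [43. 79.]
scene scale 298 centre [496. 126.  44.] n [-0.05 -0.81  0.58] (array([495.1, 128.4]), array([64.3, 43.7]), -1.0) [26. 62.]
side tag 123 centre [ 673. -162.   62.] n [-0.81 -0.11  0.58] (array([ 673.7, -162.3]), array([63.1, 31.8]), -82.7) [44. 80.]
side scale 0
w1 tag 2981 centre [ 671. -161.   61.] n [-0.8  -0.11  0.59] (array([ 673.4, -162.3]), array([61.9, 32.7]), -82.6) [43. 79.]
w1 scale 1420 centre [496. 128.  45.] n [-0.07 -0.81  0.58] (array([496.5, 129.9]), array([60.1, 42.8]), -5.7) [27. 64.]
w3 tag 424 centre [ 666. -146.   57.] n [-0.82 -0.1   0.57] (array([ 667.3, -147.1]), array([28.4, 24.6]), -81.6) [42. 73.]
w3 scale 0
t 39.2 at [ 550.3 -334.9  302.9 -173.9] w 85.5 F [-0.1 -0.2 -0. ] g 0.0
   [87.3, -65.5, 42.9] -0.4
   [87.3, -65.5, 184.9] -0.4
  --
   [-0.0, 0.0, -142.0] -0.0
  --
```

Call:
step_arm:
  rows:
    - [[87,-65,20],-0.4]
    - [[87,-65,43],-0.4]
    - [[87,-65,43],-0.4]
    - [[87,-65,43],-0.4]
    - [[87,-65,90],-0.4]
    - [[87,-65,140],-0.4]
    - [[87,-65,170],-0.4]
    - [[87,-65,183],-0.4]
    - [[87,-65,183],-0.4]
    - [[87,-65,183],-0.4]
    - [[87,-65,183],-0.4]

```text
clock: 40.58
eef_pos: [0.4712, -0.4115, 0.122]
tool_rot: [-0.056, 0.998, -0.002, 0.001]
ft_force: [0.4, 0.0, -0.1]
grip_width: 0.085
grasp_force: 0.0
```

Run:
```python
from h import *
plan([(470.5,-409.3,118,186.5)])
```

```text
t 40.58 at [ 471.2 -411.5  122.  -173.6] w 85.0 F [ 0.4  0.  -0.1] g 0.0
   [0.4, 2.2, 4.0] -0.1
  --
```

Call:
step_arm:
  rows:
    - [[0,2,3],0]
    - [[0,2,3],0]
    - [[0,2,3],0]
    - [[0,2,3],0]

```text
clock: 41.08
eef_pos: [0.47, -0.4089, 0.1172]
tool_rot: [-0.056, 0.998, -0.001, 0.0]
ft_force: [0.3, 0.3, 0.6]
grip_width: 0.0853
grasp_force: 0.0
```

Call:
step_arm:
  rows:
    - [[0,0,0],0]
    - [[0,0,0],0]
    - [[0,0,0],0]
    - [[0,0,0],0]
    - [[0,0,0],0]
    - [[0,0,0],0]
  claw: 1

```text
clock: 41.82
eef_pos: [0.4702, -0.409, 0.1173]
tool_rot: [-0.056, 0.998, -0.001, 0.0]
ft_force: [0.1, -0.0, 1.7]
grip_width: 0.0331
grasp_force: 60.1
```

```bash
cat >> h.py <<'E'
def scanpose(L,yaw,d=100,dz=68):
    a=np.radians(yaw); b=np.array([np.cos(a)*.819,np.sin(a)*.819,-.574])
    win=np.array(L)-d*b; o=win-np.array([99*np.cos(a),99*np.sin(a),-15]); return (*(o+[0,0,dz]),yaw+180)
TAG=scanpose((671.5,-162,60),7.5); SC=scanpose((495.5,122,45),84)
E
python3 - <<'E'
from h import *
o=bot.get_obs(); p=np.array(o['eef_pos'])*1000; y=yawof(o['tool_rot'])+360
print(p,y,TAG,SC)
plan([(*p[:2],p[2]+110,y),(*TAG[:2],p[2]+110,TAG[3]),TAG])
E
```

```text
[ 470.17587955 -408.96116447  117.33312201] 186.38243494976766 (np.float64(492.1476245774777), np.float64(-185.61218817260735), np.float64(200.4), 187.5) (np.float64(476.5908009948815), np.float64(-57.90901087212063), np.float64(185.4), 264)
t 41.83 at [ 470.2 -409.   117.3 -173.6] w 33.1 F [ 0.1 -0.   1.7] g 60.1
   [-0.0, 0.0, -110.0] -0.0
   [-46.7, 219.5, -110.0] -1.1
   [-46.7, 219.5, -83.1] -1.1
  --
```

Call:
step_arm:
  rows:
    - [[0,0,-15],0]
    - [[0,0,-60],0]
    - [[0,0,-110],0]
    - [[-10,50,-110],0]
    - [[-25,110,-110],-0.5]
    - [[-35,165,-105],-1]
    - [[-47,219,-90],-1]
    - [[-47,219,-83],-1]
    - [[-47,219,-83],-1]
    - [[-47,219,-83],-1]
    - [[-47,219,-83],-1]

```text
clock: 43.2
eef_pos: [0.4925, -0.1871, 0.2002]
tool_rot: [-0.063, 0.998, -0.001, 0.001]
ft_force: [-0.4, -0.4, -2.2]
grip_width: 0.0334
grasp_force: 60.5
```

Run:
```python
from h import *
plan([TAG])
for c in('scene','side'):
    im,w=cloud(c); hsv=cv2.cvtColor(im,cv2.COLOR_RGB2HSV); save(im,'scan1'+c)
    m=(abs(w[...,0]-.56)<.08)&(abs(w[...,1]+.175)<.06)&(w[...,2]>.06)&(w[...,2]<.18)&(hsv[...,1]>150)&(hsv[...,2]>120); p=w[m]
    print(c,'head',m.sum(),np.round(np.nanmedian(p,0)*1000),rect(p[:,:2]),np.percentile(p[:,2],[2,98]).round(3))
    m=(abs(w[...,0]-.45)<.07)&(abs(w[...,1]+.19)<.05)&(w[...,2]>.155)&(w[...,2]<.18)&(hsv[...,1]<60); p=w[m]
    if m.sum()>20:
        A=np.c_[p[:,:2],np.ones(len(p))]; print('handle',m.sum(),rect(p[:,:2]),np.linalg.lstsq(A,p[:,2],rcond=None)[0].round(3),np.median(p[:,2]))
```

```text
t 43.2 at [ 492.5 -187.1  200.2 -172.7] w 33.4 F [-0.4 -0.4 -2.2] g 60.5
   [0.2, 1.6, -0.2] -0.2
  --
scene head 461 [ 576. -180.  146.] (array([ 573.5, -177.2]), array([46.9, 45.5]), 4.6) [0.131 0.16 ]
handle 349 (array([ 462.2, -181.6]), array([118.3,  83.8]), -9.8) [ 0.044 -0.025  0.14 ] 0.16451400581248177
side head 190 [ 567. -159.  142.] (array([ 570.7, -172. ]), array([53.6, 46. ]), 14.6) [0.117 0.161]
handle 248 (array([ 458.6, -179.6]), array([123.8,  60.6]), 17.8) [ 0.013 -0.027  0.153] 0.1646224579805452
```

Call:
step_arm:
  rows:
    - [[0,2,0],0]
    - [[0,2,0],0]
    - [[0,2,0],0]
    - [[0,2,0],0]
    - [[0,2,0],0]
    - [[0,2,0],0]
    - [[0,2,0],0]
    - [[0,2,0],0]
    - [[0,2,0],0]
    - [[0,2,0],0]
    - [[0,2,0],0]
    - [[0,2,0],0]

```text
clock: 44.8
eef_pos: [0.4921, -0.1838, 0.1997]
tool_rot: [-0.064, 0.998, -0.001, 0.0]
ft_force: [-0.7, 0.5, -1.8]
grip_width: 0.0333
grasp_force: 60.5
```

Call:
step_arm:
  rows:
    - [[0,0,0],0]
    - [[0,0,0],0]
    - [[0,0,0],0]
    - [[0,0,0],0]
    - [[0,0,0],0]
    - [[0,0,0],0]
    - [[0,0,0],0]
    - [[0,0,0],0]
    - [[0,0,0],0]
    - [[0,0,0],0]
    - [[0,0,0],0]
    - [[0,0,0],0]

```text
clock: 46.3
eef_pos: [0.4921, -0.1838, 0.1997]
tool_rot: [-0.064, 0.998, -0.001, 0.0]
ft_force: [0.5, 0.8, -1.7]
grip_width: 0.0335
grasp_force: 60.5
```

Run:
```python
from h import *
plan([(430,-120,230,264),SC]); print(SC,R.from_quat(bot.get_obs()['tool_rot']).as_matrix()[:,2])
```

```text
t 46.3 at [ 492.1 -183.8  199.7 -172.6] w 33.5 F [ 0.5  0.8 -1.7] g 60.5
   [53.4, 71.3, -30.3] -76.6
   [-0.8, 126.9, 14.3] -76.6
  --
(np.float64(476.5908009948815), np.float64(-57.90901087212063), np.float64(185.4), 264) [ 4.26561162e-04 -1.87238420e-03 -9.99998156e-01]
```

View pics/scan1scene.png

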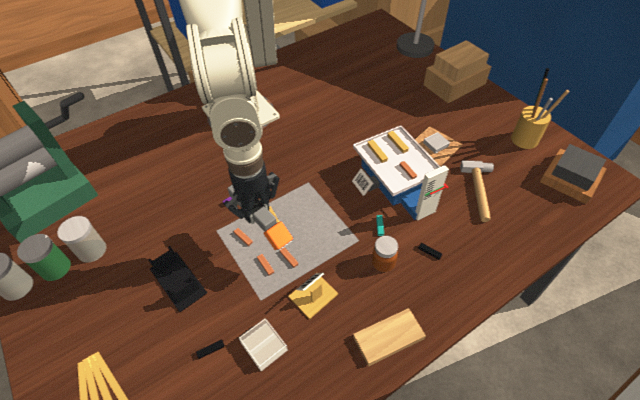

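The scene view shows the scanner head at (277,233) pointing at the tag label (313,285), level. Held steady for 3 s. Now the scale label.

Call:
step_arm:
  rows:
    - [[20,25,-15],-10]
    - [[40,50,-30],-20]
    - [[53,71,-30],-30]
    - [[53,71,-30],-40]
    - [[53,71,-30],-50]
    - [[53,71,-30],-60]
    - [[40,90,-20],-70]
    - [[20,110,0],-76.6]
    - [[0,127,14],-76.6]
    - [[0,127,14],-76.6]
    - [[0,127,14],-76.6]
    - [[0,127,14],-76.6]

```text
clock: 47.8
eef_pos: [0.4757, -0.0585, 0.1861]
tool_rot: [-0.669, 0.744, -0.001, -0.0]
ft_force: [0.6, 0.4, -1.4]
grip_width: 0.0334
grasp_force: 60.8
```

Run:
```python
from h import *
plan([SC])
im,w=cloud('scene'); save(im,'scan2'); hsv=cv2.cvtColor(im,cv2.COLOR_RGB2HSV)
m=(abs(w[...,0]-.49)<.07)&(abs(w[...,1]-.02)<.06)&(w[...,2]>.06)&(w[...,2]<.18)&(hsv[...,1]>150)&(hsv[...,2]>120); p=w[m]
print('head',m.sum(),np.round(np.nanmedian(p,0)*1000),rect(p[:,:2]),np.percentile(p[:,2],[2,98]).round(3))
```

```text
t 47.8 at [475.7 -58.5 186.1 -96.1] w 33.4 F [ 0.6  0.4 -1.4] g 60.8
   [-0.7, -0.9, 0.7] -0.1
  --
head 327 [499.  17. 130.] (array([484.2,  18. ]), array([56.2, 46. ]), 83.3) [0.102 0.145]
```

View pics/scan2.png

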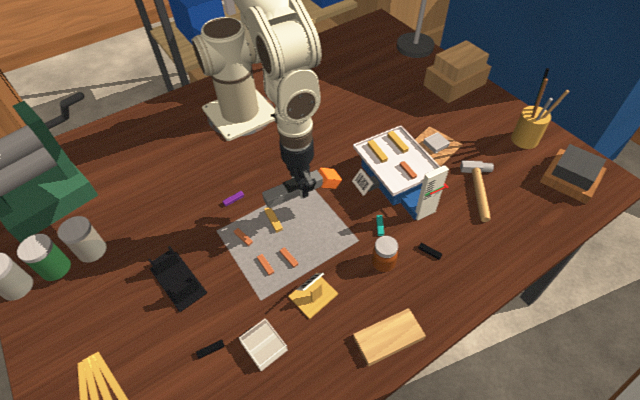

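The head at (331,178) faces the scale label at (362,182). Holding.

Call:
step_arm:
  rows:
    - [[0,0,0],0]
    - [[0,0,0],0]
    - [[0,0,0],0]
    - [[0,0,0],0]
    - [[0,0,0],0]
    - [[0,0,0],0]
    - [[0,0,0],0]
    - [[0,0,0],0]
    - [[0,0,0],0]
    - [[0,0,0],0]
    - [[0,0,0],0]
    - [[0,0,0],0]

```text
clock: 49.35
eef_pos: [0.4758, -0.0579, 0.1855]
tool_rot: [-0.669, 0.743, -0.001, -0.0]
ft_force: [-0.2, 0.6, -1.9]
grip_width: 0.0335
grasp_force: 60.8
```

Call:
step_arm:
  rows:
    - [[0,0,0],0]
    - [[0,0,0],0]
    - [[0,0,0],0]
    - [[0,0,0],0]
    - [[0,0,0],0]
    - [[0,0,0],0]
    - [[0,0,0],0]
    - [[0,0,0],0]
    - [[0,0,0],0]
    - [[0,0,0],0]
    - [[0,0,0],0]
    - [[0,0,0],0]

```text
clock: 50.85
eef_pos: [0.4758, -0.0579, 0.1855]
tool_rot: [-0.669, 0.743, -0.001, -0.0]
ft_force: [0.3, 0.2, -2.6]
grip_width: 0.033
grasp_force: 60.8
```

Run:
```python
from h import *
plan([(440,-150,240,225),(470.2,-409,240,186.4)])
```

```text
t 50.85 at [475.8 -57.9 185.5 -96. ] w 33.0 F [ 0.3  0.2 -2.6] g 60.8
   [95.3, 26.0, -54.5] 39.0
   [349.7, -31.2, -54.5] 77.6
  --
```

Call:
step_arm:
  rows:
    - [[25,10,-20],0]
    - [[60,20,-54],10]
    - [[95,26,-54],20]
    - [[135,20,-54],30]
    - [[180,10,-54],40]
    - [[225,0,-54],50]
    - [[270,-10,-54],60]
    - [[315,-20,-54],70]
    - [[350,-31,-54],77.6]
    - [[350,-31,-54],77.6]
    - [[350,-31,-54],77.6]
    - [[350,-31,-54],77.6]

```text
clock: 52.35
eef_pos: [0.4699, -0.408, 0.2402]
tool_rot: [-0.056, 0.998, -0.001, -0.0]
ft_force: [0.7, -0.3, -1.7]
grip_width: 0.0333
grasp_force: 60.9
```

Run:
```python
from h import *
plan([(470.2,-409,140,186.4)],[(470.2,-409,118,186.4)])
```

```text
t 52.35 at [ 469.9 -408.   240.2 -173.5] w 33.3 F [ 0.7 -0.3 -1.7] g 60.9
   [-0.2, -1.0, 100.2] 0.1
  --
   [-0.0, 0.0, 22.0] -0.0
  --
```

Call:
step_arm:
  rows:
    - [[0,-1,40],0]
    - [[0,-1,75],0]
    - [[0,-1,95],0]
    - [[0,-1,105],0]
    - [[0,-1,112],0]
    - [[0,-1,117],0]
    - [[0,-1,120],0]
    - [[0,-1,122],0]
    - [[0,-1,122],0]
    - [[0,-1,122],0]

```text
clock: 53.6
eef_pos: [0.4702, -0.4105, 0.1184]
tool_rot: [-0.056, 0.998, -0.001, 0.0]
ft_force: [-0.2, 1.0, -1.8]
grip_width: 0.0333
grasp_force: 60.9
```

Run:
```python
from h import *
plan()
im,w=cloud('scene')
near=(w[...,0]>.36)&(w[...,0]<.62)&(w[...,1]>-.5)&(w[...,1]<-.33); hsv=cv2.cvtColor(im,cv2.COLOR_RGB2HSV)
m=near&(hsv[...,1]>150)&(hsv[...,2]>140)&(w[...,2]>.03); print('head',m.sum(),rect(w[m][:,:2]),np.percentile(w[m][:,2],[2,50,98]))
w0=np.load('scene.npz'); i0,w0=w0['im'],w0['w']; h0=cv2.cvtColor(i0,cv2.COLOR_RGB2HSV); near=(w0[...,0]>.36)&(w0[...,0]<.62)&(w0[...,1]>-.5)&(w0[...,1]<-.33)
m=near&(h0[...,1]>150)&(h0[...,2]>140)&(w0[...,2]>.03); print('head0',m.sum(),rect(w0[m][:,:2]),np.percentile(w0[m][:,2],[2,50,98]))
```

```text
t 53.6 at [ 470.2 -410.5  118.4 -173.6] w 33.3 F [-0.2  1.  -1.8] g 60.9
head 466 (array([ 553.1, -400.8]), array([43.4, 43.2]), 5.2) [0.0487093  0.0646251  0.07809305]
head0 469 (array([ 544.5, -399.1]), array([61.9, 46. ]), 5.3) [0.04799021 0.06361344 0.07725998]
```

Call:
step_arm:
  rows:
    - [[0,1,0],0]
    - [[0,1,1],0]
    - [[0,1,1],0]
    - [[0,1,1],0]

```text
clock: 54.15
eef_pos: [0.4701, -0.4094, 0.1174]
tool_rot: [-0.056, 0.998, -0.001, 0.0]
ft_force: [0.1, 0.2, -0.4]
grip_width: 0.0335
grasp_force: 61.1
```

Call:
step_arm:
  rows:
    - [[0,0,0],0]
    - [[0,0,0],0]
    - [[0,0,0],0]
    - [[0,0,0],0]
    - [[0,0,-20],0]
    - [[0,0,-70],0]
    - [[0,0,-130],0]
    - [[0,0,-190],0]
    - [[0,0,-190],0]
    - [[80,0,-190],0]
    - [[80,0,-190],0]
    - [[80,0,-190],0]
  claw: -1

```text
clock: 55.65
eef_pos: [0.3894, -0.4181, 0.3068]
tool_rot: [-0.055, 0.999, -0.001, 0.0]
ft_force: [1.0, 0.2, 0.7]
grip_width: 0.0854
grasp_force: 0.0
```

Run:
```python
from h import *
plan()
im,w=cloud('scene'); save(im,'end'); hsv=cv2.cvtColor(im,cv2.COLOR_RGB2HSV)
def sc(im,w):
    hsv=cv2.cvtColor(im,cv2.COLOR_RGB2HSV); near=(w[...,0]>.36)&(w[...,0]<.62)&(w[...,1]>-.5)&(w[...,1]<-.33)
    m=near&(hsv[...,1]>150)&(hsv[...,2]>140)&(w[...,2]>.03); print('head',m.sum(),rect(w[m][:,:2]),np.percentile(w[m][:,2],[2,50,98]))
    m=near&(w[...,2]>.076)&(w[...,2]<.09); print('handle',m.sum(),rect(w[m][:,:2]),np.nanmedian(w[m][:,2]))
sc(im,w); d=np.load('scene.npz'); sc(d['im'],d['w'])
[print('pan',*b) for b in bars(im,w,.085,.14) if 250<b[3][0]<600]
m=(w[...,2]>.06)&(w[...,2]<.13)&(abs(w[...,0]-.507)<.09)&(abs(w[...,1]-.231)<.07); print('pan',np.nanmedian(w[m][:,2]))
```

```text
t 55.65 at [ 389.4 -418.1  306.8 -173.7] w 85.4 F [1.  0.2 0.7] g 0.0
head 470 (array([ 544.3, -399. ]), array([60.6, 46.1]), 5.7) [0.04615192 0.06383861 0.07690464]
handle 868 (array([ 459.1, -409.6]), array([169.9,  38.4]), 5.2) 0.08080971337280124
head 469 (array([ 544.5, -399.1]), array([61.9, 46. ]), 5.3) [0.04799021 0.06361344 0.07725998]
handle 867 (array([ 458.3, -412.4]), array([166.7,  39.5]), 7.9) 0.0809536996597301
pan big [398.0, 141.0] 143 [464.7 269.3] [79.1 20.1] -6.0 95.1
pan big [377.0, 150.0] 153 [459.5 200.4] [80.  20.4] -6.9 94.7
pan small [408.0, 169.0] 96 [559.2 223.9] [57.1 16.3] -4.0 91.7
pan 0.0790713369701801
```

View pics/end.png

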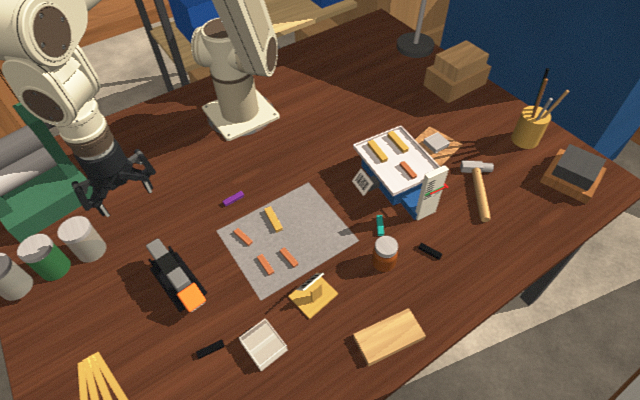

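The final view shows the scanner back in its rest (178,275), the three bars on the pan (379,150), (398,141), (408,169), the pointer in the green, the block on the pad (437,143), and the bystanders untouched. Handing in.

```bash
python3 -c "
from workcell import bot
print(bot.job_done())"
```

```text
the job is handed in; nothing more can be done
None
```

I handed the job in at about 56 s, with no verdict returned: the block is flat on the cork pad, two brass bars and one copper bar hold the pointer in the green (pan sunk about 45 mm), both labels were scanned for about 3 s each, and the scanner is back in its rest.

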